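# Unlock the contact grill and hold its top open

## Task

I want to lay bread in the contact grill, but its top is locked down: first flip the safety catch on the grill's side right back off its stud, gently, because it is thin plastic, and only then lift the top smoothly by its bar handle until it is about half open (roughly 45 degrees). Finish while still holding it there by the handle, since it falls shut when let go, and leave the bowl, bottle and beaker beside it alone.

Things in the scene. Friction and masses are not known exactly. Their poses are not given: they have to be found in the camera images.
- grill: Contact grill (panini press) standing fixed on the worktop, grey housing 256 x 270 x 72 mm (x, y, z), with the shut top about 123 mm high. Origin: centre of its underside on the worktop. Its x axis points from its front (handle side, towards the robot) to its hinge at the back, y to its left as the robot sees it, z up. It may stand up to 0.3 rad askew.
- lid_swing (a joint): Hinge of the grill's top, rad: 0 shut, grows as the front of the top is lifted, stop at 1.6. The axis runs along the grill's y through (122, 0, 95) mm in the grill's frame. The top weighs about 0.85 kg (varies); lifting it at the bar takes 3 to 6 N. It has no stay: it falls shut when let go.
- lid: The grill's top with its lever, the handle: a housing 226 x 236 mm on two aluminium side arms (outer faces at y = +-148 mm in the grill's frame), joined in front by a round cross bar along the grill's y with a black grip 24 mm in diameter, 200 mm long. A steel stud on the right arm (y negative) sits in the catch. Origin 130 mm in front of the hinge axis, 10 mm above it when shut.
- bar_mid (a point): Middle of the bar's black grip, on its axis; with the top shut at (-188, 0, 105) mm in the grill's frame, 310 mm in front of the hinge axis and 10 mm above it; it moves with the lid. 53 mm are free between the grip and the housing behind it, nothing is in front of or above it.
- catch_swing (a joint): Swing of the safety catch, rad: 0 to 0.08 upright and hooked over the stud (the top cannot rise), grows as its top swings back, towards the grill's hinge (+x of the grill), stop at 1.3. The hook is clear of the stud from about 0.35, and from 0.7 the catch counts as laid right back. Stiff enough to stay where it is left; pushing the thumb tab takes about 1.5 N.
- catch: The safety catch, thin black plastic, 12 mm thick: a hook with a thumb tab at its top, outside the right side arm (y = -152 to -164 mm in the grill's frame). Origin on its pivot axis; z points along the catch to the tab, y along the pivot axis. More than 60 N on it (both fingers summed), breaks it; a fingertip push on the tab from the front is enough.
- catch_pivot (a point): On the catch's pivot axis (along the grill's y), beneath the middle of the tab: at (-60, -169, 45) mm in the grill's frame.
- tab_top (a point): Middle of the top edge of the catch's thumb tab, 107 mm along the catch from its pivot axis and 14 mm behind it. The tab is a plate 34 mm wide (grill's y), 32 mm high, 8 mm thick; with the catch upright its top is 152 mm above the worktop and it faces the front. Below it the hook reaches 26 mm farther forward than the tab's middle, its top 31 mm below the tab's.
- lemon_bowl: Blue bowl with four lemons, 156 mm across, 112 mm high, to the right of the grill; leave it alone. Origin: centre of its foot.
- oil_bottle: Green glass bottle, 62 mm across, 230 mm high, to the left of the grill; leave it alone. Origin: centre of its foot.
- beaker: White open ceramic beaker, 76 mm across, 95 mm high, to the left in front of the bottle; leave it alone. Origin: centre of its foot.

How it is judged:
By the outcome, as a careful person would: the job done as asked, in the order asked, and still so for the second after the job is handed in, while the arm keeps its last pose, push and grip.
It also fails if it takes over 51 s, if anything falls off the work surface, if the arm or the gripper's body presses on something with over 40 N, if the wrist force passes 120 N, or if a joint passes its speed limit or range.

## Robot

A 7-joint arm with a two-finger parallel gripper is mounted at the origin on the work surface. World frame = base frame: x ahead of the robot, y to its left, z up, the work surface at z = 0. Lengths are in m, angles in rad, forces in N, time in s.
With the tool pointing down it reaches from about 0.35 to 0.9 m from the base axis. Payload 8.1 kg.
Tool frame: the origin (TCP) lies on the centre line of the jaws, within the pads' length; the fingertips stand ctrl.tip_reach ahead of it and the grasp point (between the pads) lies 8 mm behind it (ctrl.tip_reach is the distance from the TCP to the fingertips, in m); z points along the fingers, y is the line along which they close (so a half turn about z gives the same grasp; the last joint's range is limited). The gripper opens to 85 mm and grips with 20 to 120 N. Pads are 22 mm wide; open, the fingers measure 114 mm over their backs; the gripper's body (76 mm by 85 mm) begins 54 mm behind the grasp point. The pads swing forward as they close: fully open they stand 13 mm farther back than shut.
Start: joints at [-1.365, 0.434, 0.025, 1.573, -0.012, 1.134, -0.075], TCP at [0.19, 0.595, 0.242] pointing down, gripper open.
Joint ranges: [-2.62, 2.62], [-0.44, 2.09], [-1.27, 1.32], [0.08, 2.57], [-1.32, 4.46], [0.12, 2], [-2.74, 2.74]. Speed limits (rad/s): [2.22, 2.22, 3.01, 3.01, 3.14, 3.14, 3.14].

## Interface

Orientations are given as a rotation vector (axis times angle).
In Python, from plant import sense, imaging, job_done, ctrl gives the robot as it stands. The module is installed in compiled form; this text tells all that it offers.
- The arm moves only by the tool carry_out, never from a script. Its argument "steps" is a list of rows, each an object of numbers: "grip": the closure, from -1 (fully open) to 1 (shut); "tx", "ty", "tz": the shift along the world's x, y, z in cm; "roll": the turn about the world's z in rad. A call has 1 to 12 rows; each row is the pose to reach, as a shift and turn from the pose commanded when the call began; what a row does not reach only later rows make up. A row lasts 1/10 s, in which the tool goes at most 50 mm and 8.59 degrees, less where a joint would pass 70% of its speed; a pose out of reach is approached as far as the arm can. A call with a gripper value outside its range is refused whole. The fingers move at their own pace and stop on an object; "squeeze" is the grip in N (left out, the last holds). Time passes only in rows, so rows that repeat a pose let the fingers close. It gives the time, the measured TCP pose, the force, the opening and the grip force at its end, in the units of the state.
- sense(): the state, without advancing time (a new reading comes with each control period).
- imaging.camera(name): name is "side" or "top"; returns the picture (400x640x3 uint8, red, green, blue); there is no depth.
- imaging.camera_params(name): a dict with "fov_y" (degrees; the focal length in pixels is half the picture's height over the tangent of half this angle, whatever the lens; pixels are square), "cx", "cy" (the principal point, pixels), "D" ([k1, k2, p1, p2, k3] as OpenCV has them; the pictures are not rectified), "T" (4x4, takes a point from camera to world coordinates). Camera axes: x right, y up, looking along -z (the intrinsics and any distortion apply to the point x, -y, -z); pixel columns grow to the right and rows downward; lengths in m; the calibration is good to about 2 mm. A picture is of the moment at which its call begins. camera_params takes no time and is no camera call.
- job_done(): hands the job in; it is judged then, once.
The state is a dict: "time_s": time; "joints": joint angles; "joint_vel": joint speeds; "effort": joint torques, N m; "position": TCP position; "ee_rot": TCP orientation; "force": force on the tool from outside, world axes, zero at the start; "wrist_torque": the same for the moment, N m; "opening": finger opening in m; "finger_force": force on a finger pad.
Only numpy, scipy, OpenCV 4.12 (cv2) and the standard library are available. Lean on these libraries where they do the work, as an engineer would, in place of code of your own. Each camera call takes 0.05 s, during which the arm holds its last target. There are 200 camera calls.

## Working session

There is one attempt and no reset: what is moved stays moved. The work goes in short steps, Python scripts to look and compute and a tool call to move; the robot and the scene stay as the last step left them, time stands still between calls to the robot, and variables do not carry over. Pictures are saved under pics/ and viewed, at most 10 in all, crops included, and the job is handed in when it is done.

Besides the shell and the picture viewer there is one more tool, called after "Call:" by a JSON object that holds its "op" and its "data", one argument or row to a line. carry_out: Moves the arm, as the interface text tells. Its arguments: {"type":"object","properties":{"steps":{"type":"array","items":{"type":"object","properties":{"grip":{"type":"number"},"tx":{"type":"number"},"ty":{"type":"number"},"tz":{"type":"number"},"roll":{"type":"number"}}}},"squeeze":{"type":"number"}},"required":["steps"]}

```bash
mkdir -p pics; python3 - <<'E'
from plant import sense, imaging, ctrl
import cv2,numpy as np
np.set_printoptions(precision=4,suppress=True)
for n in("side","top"):
    cv2.imwrite(f"pics/{n}0.png",imaging.camera(n)[:,:,::-1]); p=imaging.camera_params(n)
    print(n,p)
s=sense();print(s,ctrl.tip_reach)
E
```

```text
side {'fov_y': 46.34227600861233, 'cx': 327.26373369087315, 'cy': 206.2163779650397, 'D': array([0.026, 0.   , 0.   , 0.   , 0.   ]), 'T': array([[ 0.7406,  0.4009, -0.5393, -0.0675],
       [-0.672 ,  0.4352, -0.5992, -0.7493],
       [-0.0056,  0.8062,  0.5917,  0.8648],
       [ 0.    ,  0.    ,  0.    ,  1.    ]])}
top {'fov_y': 53.08394880693618, 'cx': 318.0160627876182, 'cy': 192.79011824637973, 'D': array([-0.0769,  0.    ,  0.    ,  0.    ,  0.    ]), 'T': array([[-0.0039,  0.9819, -0.1893,  0.4508],
       [-1.    , -0.0036,  0.0023,  0.0064],
       [ 0.0015,  0.1893,  0.9819,  1.0966],
       [ 0.    ,  0.    ,  0.    ,  1.    ]])}
{'time_s': 0.1, 'joints': array([-1.3646,  0.4352,  0.025 ,  1.574 , -0.0116,  1.134 , -0.0751]), 'joint_vel': array([ 0.0003, -0.0001,  0.    , -0.0038, -0.0017, -0.0019,  0.    ]), 'effort': array([  0.0032, -67.1749,   1.0284, -31.69  ,   0.0158,   0.0073,
         0.    ]), 'position': array([0.1898, 0.595 , 0.2416]), 'ee_rot': array([-0.4831, -3.1041,  0.0022]), 'force': array([0.8192, 0.3642, 0.3661]), 'wrist_torque': array([-0.0001,  0.0128,  0.0395]), 'finger_force': 0.0, 'opening': 0.08516722077701307} 0.011
```

View pics/top0.png

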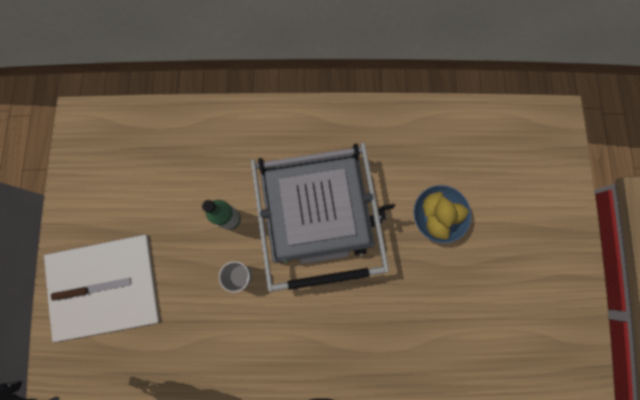

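View pics/side0.png

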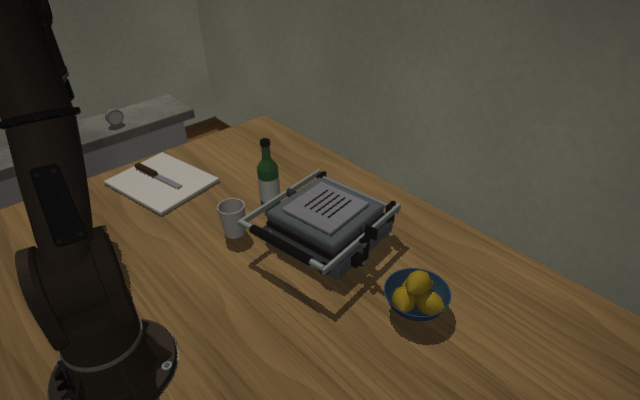

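The top view shows the grip from about (289,283) to (368,273) and the tab at about (388,208). The bowl is at (442,214), the bottle at (222,215) and the beaker at (235,277). The side view confirms the catch on the right side near (360,255).

```bash
cat >h.py <<'E'
import numpy as np,cv2
from plant import sense,imaging
np.set_printoptions(precision=4,suppress=True)
def ray(n,uv):
    p=imaging.camera_params(n);f=200/np.tan(np.radians(p['fov_y']/2))
    K=np.array([[f,0,p['cx']],[0,f,p['cy']],[0,0,1]])
    q=cv2.undistortPoints(np.float64(uv).reshape(-1,1,2),K,p['D'])[:,0]
    return p['T'][:3,3],np.c_[q[:,0],-q[:,1],-np.ones(len(q))]@p['T'][:3,:3].T
def onz(n,uv,z):
    o,d=ray(n,uv);return o+d*((z-o[2])/d[:,2:])
def proj(n,P):
    p=imaging.camera_params(n);f=200/np.tan(np.radians(p['fov_y']/2))
    K=np.array([[f,0,p['cx']],[0,f,p['cy']],[0,0,1]])
    c=(np.atleast_2d(P)-p['T'][:3,3])@p['T'][:3,:3]*[1,-1,-1]
    return cv2.projectPoints(c,np.zeros(3),np.zeros(3),K,p['D'])[0][:,0]
def blob(im,box,thr):
    x0,y0,x1,y1=box;m=np.uint8(im[y0:y1,x0:x1].max(2)<thr)
    n,l,s,c=cv2.connectedComponentsWithStats(m);k=1+s[1:,4].argmax()
    v,u=np.nonzero(l==k);return np.c_[u+x0,v+y0]
E
python3 - <<'E'
from h import *
im=cv2.imread("pics/top0.png")
for thr in(30,40):
    r=cv2.minAreaRect(blob(im,(280,262,378,296),thr).astype(np.float32));print(r)
b=cv2.boxPoints(r);b=b[b[:,0].argsort()]
e=onz("top",[b[:2].mean(0),b[2:].mean(0)],.108)
L,R=e;d=L-R;yaw=np.arctan2(-d[0],d[1]);mid=e.mean(0);mid[2]=0
print("len",np.linalg.norm(d),"yaw",yaw,"mid",mid)
c,s=np.cos(yaw),np.sin(yaw);M=np.array([[c,-s,0],[s,c,0],[0,0,1]])
o=mid+M@[.188,0,0];print("grill",o)
tab=o+M@[-.046,-.169,.152];print("tab_top",tab,"px",proj("top",tab),proj("side",tab))
out=[]
for n,fn in(("top","pics/top0.png"),("side","pics/side0.png")):
    i=cv2.imread(fn);u,v=proj(n,tab)[0].astype(int)
    out.append(cv2.resize(i[v-35:v+35,u-35:u+35],(400,400),interpolation=cv2.INTER_CUBIC))
cv2.imwrite("pics/tab0.png",np.clip(np.hstack(out)*1.6,0,255))
E
```

```text
((328.2616882324219, 278.4747619628906), (6.946959495544434, 78.23820495605469), 81.11934661865234)
((327.9999694824219, 278.5000305175781), (7.98300313949585, 79.67797088623047), 81.25383758544922)
len 0.19327776053863152 yaw 0.14552043631616474 mid [ 0.4296 -0.0195  0.    ]
grill [0.6156 0.0078 0.    ]
tab_top [ 0.5946 -0.1661  0.152 ] px [[389.3173 208.2388]] [[369.683  229.1787]][ WARN:0@0.458] global loadsave.cpp:1063 imwrite_ Unsupported depth image for selected encoder is fallbacked to CV_8U.
```

View pics/tab0.png

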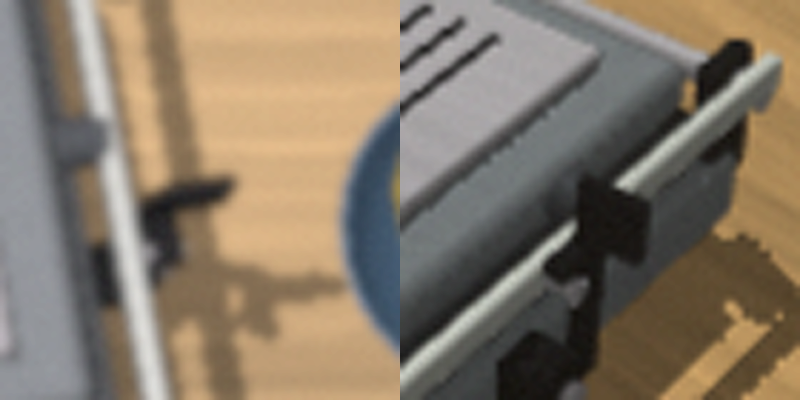

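The tab sits within about 4 mm of the prediction in both views, so tab_top is about (0.599, -0.164). I'll go above the spot in front of it.

Call:
{"op": "carry_out", "data": {
  "steps": [
    {"tz":5,"grip":1},
    {"tz":10,"grip":1},
    {"tz":12,"tx":3,"ty":-5,"roll":-0.1,"grip":1},
    {"tz":12,"tx":6,"ty":-9,"roll":-0.2,"grip":1},
    {"tz":12,"tx":9,"ty":-13,"roll":-0.3,"grip":1},
    {"tz":12,"tx":11,"ty":-17,"roll":-0.4,"grip":1},
    {"tz":12,"tx":13,"ty":-21,"roll":-0.5,"grip":1},
    {"tz":12,"tx":15,"ty":-25,"roll":-0.6,"grip":1},
    {"tz":12,"tx":17,"ty":-29,"roll":-0.7,"grip":1},
    {"tz":12,"tx":19,"ty":-33,"roll":-0.8,"grip":1},
    {"tz":12,"tx":21,"ty":-37,"roll":-0.9,"grip":1},
    {"tz":12,"tx":23,"ty":-41,"roll":-1.0,"grip":1}
  ],
  "squeeze": 30
}}

```text
invalid input at $.steps[0]: expected keys grip, tx, ty, tz, roll
```

Call:
{"op": "carry_out", "data": {
  "steps": [
    {"tx":2,"ty":-4,"roll":-0.06,"grip":1},
    {"tx":4,"ty":-8,"roll":-0.12,"grip":1},
    {"tx":6,"ty":-12,"roll":-0.12,"grip":1},
    {"tx":8,"ty":-16,"roll":-0.12,"grip":1},
    {"tx":10,"ty":-20,"roll":-0.12,"grip":1},
    {"tx":11.5,"ty":-24,"roll":-0.12,"grip":1},
    {"tx":12.5,"ty":-28,"roll":-0.12,"grip":1},
    {"tx":13.3,"ty":-32,"roll":-0.12,"grip":1},
    {"tx":13.5,"ty":-35.7,"roll":-0.12,"grip":1},
    {"tx":13.5,"ty":-35.7,"roll":-0.12,"grip":1},
    {"tx":13.5,"ty":-35.7,"roll":-0.12,"grip":1}
  ]
}}

```text
invalid input at $.steps[0]: expected keys grip, tx, ty, tz, roll
```

```bash
python3 - <<'E'
from h import *
from plant import ctrl
s=sense();print(s['time_s'],s['position'],s['ee_rot'],s['force'],s['opening'],ctrl.tip_reach,s['joints'])
E
```

```text
0.1 [0.1898 0.595  0.2416] [-0.4831 -3.1041  0.0022] [0.8192 0.3642 0.3661] 0.08516722077701307 0.011 [-1.3646  0.4352  0.025   1.574  -0.0116  1.134  -0.0751]
```

Call:
{"op": "carry_out", "data": {
  "steps": [
    {"tx":0,"ty":0,"tz":5,"roll":0,"grip":1},
    {"tx":0,"ty":0,"tz":10,"roll":0,"grip":1},
    {"tx":3,"ty":-5,"tz":12,"roll":-0.1,"grip":1},
    {"tx":6,"ty":-9,"tz":12,"roll":-0.2,"grip":1},
    {"tx":9,"ty":-13,"tz":12,"roll":-0.3,"grip":1},
    {"tx":11,"ty":-17,"tz":12,"roll":-0.4,"grip":1},
    {"tx":13,"ty":-21,"tz":12,"roll":-0.5,"grip":1},
    {"tx":15,"ty":-25,"tz":12,"roll":-0.6,"grip":1},
    {"tx":17,"ty":-29,"tz":12,"roll":-0.7,"grip":1},
    {"tx":19,"ty":-33,"tz":12,"roll":-0.8,"grip":1},
    {"tx":21,"ty":-37,"tz":12,"roll":-0.9,"grip":1},
    {"tx":23,"ty":-41,"tz":12,"roll":-1.0,"grip":1}
  ],
  "squeeze": 30
}}

```text
time_s: 1.3
position: [0.4203, 0.1836, 0.3622]
ee_rot: [-1.917, -2.489, -0.0]
force: [0.6, 0.5, 0.5]
opening: 0.0003
finger_force: 0.0
```

Call:
{"op": "carry_out", "data": {
  "steps": [
    {"tx":2,"ty":-4,"tz":0,"roll":-0.06,"grip":1},
    {"tx":4,"ty":-8,"tz":0,"roll":-0.12,"grip":1},
    {"tx":6,"ty":-12,"tz":0,"roll":-0.12,"grip":1},
    {"tx":8,"ty":-16,"tz":0,"roll":-0.12,"grip":1},
    {"tx":10,"ty":-20,"tz":0,"roll":-0.12,"grip":1},
    {"tx":11.5,"ty":-24,"tz":0,"roll":-0.12,"grip":1},
    {"tx":12.5,"ty":-28,"tz":0,"roll":-0.12,"grip":1},
    {"tx":13.3,"ty":-32,"tz":0,"roll":-0.12,"grip":1},
    {"tx":13.5,"ty":-35.7,"tz":0,"roll":-0.12,"grip":1},
    {"tx":13.5,"ty":-35.7,"tz":0,"roll":-0.12,"grip":1},
    {"tx":13.5,"ty":-35.7,"tz":0,"roll":-0.12,"grip":1}
  ]
}}

```text
time_s: 2.4
position: [0.5546, -0.1723, 0.3619]
ee_rot: [-2.061, -2.37, 0.001]
force: [-0.1, 0.1, -0.7]
opening: -0.0004
finger_force: 0.0
```

```bash
python3 - <<'E'
from h import *
from plant import ctrl
s=sense();print(s['time_s'],s['position'],s['ee_rot'],s['force'],s['opening'],ctrl.tip_reach,s['joints'])
E
```

```text
2.4 [ 0.5546 -0.1723  0.3619] [-2.0607 -2.3703  0.0009] [-0.1086  0.1484 -0.6847] -0.000433519104400467 0.011 [-0.2963  0.3239  0.707   1.5314 -0.2124  1.3658  0.5681]
```

Call:
{"op": "carry_out", "data": {
  "steps": [
    {"tx":0,"ty":0,"tz":-5,"roll":0,"grip":1},
    {"tx":0,"ty":0,"tz":-10,"roll":0,"grip":1},
    {"tx":0,"ty":0,"tz":-14,"roll":0,"grip":1},
    {"tx":0,"ty":0,"tz":-18,"roll":0,"grip":1},
    {"tx":0,"ty":0,"tz":-21.4,"roll":0,"grip":1},
    {"tx":0,"ty":0,"tz":-21.4,"roll":0,"grip":1},
    {"tx":0,"ty":0,"tz":-21.4,"roll":0,"grip":1}
  ]
}}

```text
time_s: 3.1
position: [0.5552, -0.1704, 0.1488]
ee_rot: [-2.056, -2.374, 0.0]
force: [-0.8, -0.4, 0.3]
opening: -0.0001
finger_force: 0.0
```

```bash
python3 - <<'E'
from h import *
s=sense();print(s['position'],s['force'])
i=imaging.camera("side")[:,:,::-1];u,v=proj("side",[.58,-.168,.15])[0].astype(int)
cv2.imwrite("pics/pre.png",cv2.resize(cv2.convertScaleAbs(i[v-50:v+50,u-60:u+60],alpha=1.8),(720,600),interpolation=cv2.INTER_CUBIC))
E
```

```text
[ 0.5552 -0.1704  0.1488] [-0.8023 -0.4213  0.2831]
```

View pics/pre.png

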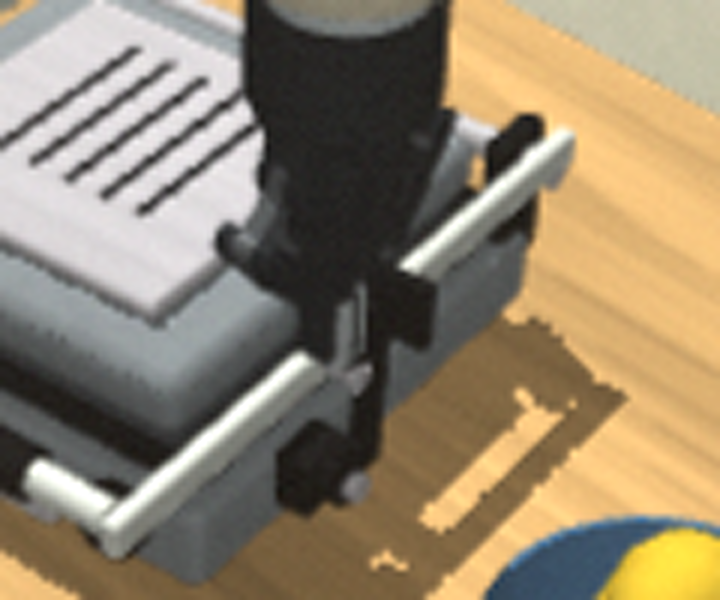

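The tip hangs just in front of the tab and clear of the side arm: tip at crop (345,370), tab at (410,300). I'll push gently along the grill's x axis.

Call:
{"op": "carry_out", "data": {
  "steps": [
    {"tx":0.8,"ty":0.1,"tz":0,"roll":0,"grip":1},
    {"tx":1.4,"ty":0.2,"tz":0,"roll":0,"grip":1},
    {"tx":1.8,"ty":0.25,"tz":0,"roll":0,"grip":1},
    {"tx":2.2,"ty":0.3,"tz":0,"roll":0,"grip":1},
    {"tx":2.6,"ty":0.35,"tz":0,"roll":0,"grip":1},
    {"tx":3.0,"ty":0.4,"tz":0,"roll":0,"grip":1}
  ]
}}

```text
time_s: 3.75
position: [0.5852, -0.1676, 0.1483]
ee_rot: [-2.058, -2.373, 0.0]
force: [-1.5, -0.2, 0.1]
opening: 0.0
finger_force: 0.6
```

Call:
{"op": "carry_out", "data": {
  "steps": [
    {"tx":0.5,"ty":0.07,"tz":0,"roll":0,"grip":1},
    {"tx":1.0,"ty":0.14,"tz":-0.2,"roll":0,"grip":1},
    {"tx":1.4,"ty":0.2,"tz":-0.3,"roll":0,"grip":1},
    {"tx":2.0,"ty":0.28,"tz":-0.5,"roll":0,"grip":1},
    {"tx":2.6,"ty":0.36,"tz":-0.8,"roll":0,"grip":1},
    {"tx":3.1,"ty":0.43,"tz":-1.0,"roll":0,"grip":1}
  ]
}}

```text
time_s: 4.35
position: [0.6165, -0.1631, 0.1379]
ee_rot: [-2.058, -2.373, 0.0]
force: [-2.0, 0.4, -1.3]
opening: 0.0001
finger_force: 0.6
```

Call:
{"op": "carry_out", "data": {
  "steps": [
    {"tx":0.5,"ty":0.07,"tz":-0.25,"roll":0,"grip":1},
    {"tx":1.0,"ty":0.14,"tz":-0.55,"roll":0,"grip":1},
    {"tx":1.6,"ty":0.22,"tz":-0.9,"roll":0,"grip":1},
    {"tx":2.1,"ty":0.29,"tz":-1.3,"roll":0,"grip":1},
    {"tx":2.6,"ty":0.36,"tz":-1.75,"roll":0,"grip":1},
    {"tx":3.1,"ty":0.43,"tz":-2.2,"roll":0,"grip":1},
    {"tx":3.3,"ty":0.46,"tz":-2.3,"roll":0,"grip":1}
  ]
}}

```text
time_s: 5.05
position: [0.6492, -0.1585, 0.1145]
ee_rot: [-2.058, -2.373, 0.001]
force: [-1.7, -0.5, 0.9]
opening: -0.0002
finger_force: 0.7
```

```bash
python3 - <<'E'
from h import *
s=sense();print(s['position'],s['force'])
i=imaging.camera("side")[:,:,::-1];u,v=proj("side",[.62,-.168,.13])[0].astype(int)
cv2.imwrite("pics/push.png",cv2.resize(cv2.convertScaleAbs(i[v-50:v+50,u-60:u+60],alpha=1.8),(720,600),interpolation=cv2.INTER_CUBIC))
E
```

```text
[ 0.6492 -0.1585  0.1145] [-1.7186 -0.4568  0.8628]
```

View pics/push.png

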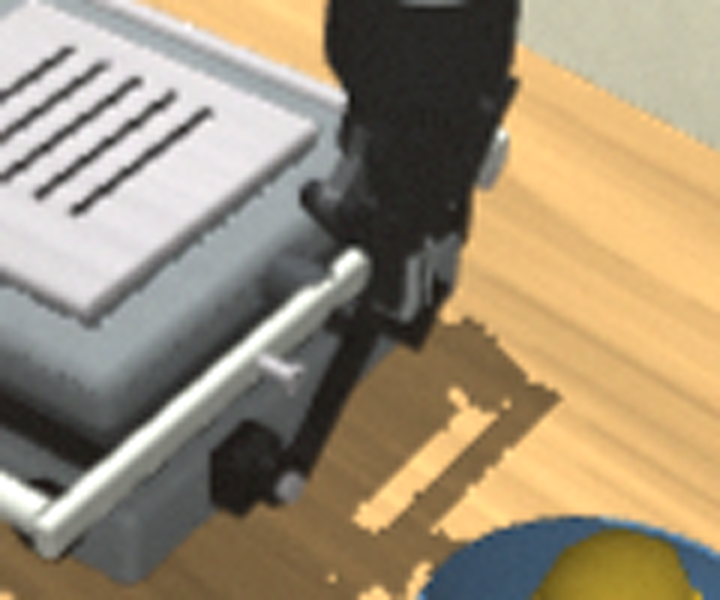

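The catch now leans well back and the stud at crop (280,370) is clear. I'll push slightly further for margin, then retreat upward.

Call:
{"op": "carry_out", "data": {
  "steps": [
    {"tx":0.4,"ty":0.06,"tz":-0.35,"roll":0,"grip":1},
    {"tx":0.8,"ty":0.11,"tz":-0.75,"roll":0,"grip":1},
    {"tx":1.1,"ty":0.15,"tz":-1.1,"roll":0,"grip":1},
    {"tx":1.1,"ty":0.15,"tz":-1.1,"roll":0,"grip":1}
  ]
}}

```text
time_s: 5.5
position: [0.6604, -0.1569, 0.1037]
ee_rot: [2.058, 2.374, 0.0]
force: [-0.0, -0.3, -0.6]
opening: 0.0001
finger_force: 0.0
```

Call:
{"op": "carry_out", "data": {
  "steps": [
    {"tx":-0.3,"ty":-0.04,"tz":0.3,"roll":0,"grip":1},
    {"tx":-0.4,"ty":-0.05,"tz":3,"roll":0,"grip":1},
    {"tx":-0.4,"ty":-0.05,"tz":8,"roll":0,"grip":1},
    {"tx":-0.4,"ty":-0.05,"tz":13,"roll":0,"grip":0},
    {"tx":-5,"ty":2,"tz":15,"roll":0,"grip":-1},
    {"tx":-9,"ty":4,"tz":15,"roll":0,"grip":-1},
    {"tx":-13,"ty":7,"tz":15,"roll":0,"grip":-1},
    {"tx":-17,"ty":9,"tz":15,"roll":0,"grip":-1},
    {"tx":-20,"ty":11,"tz":15,"roll":0,"grip":-1},
    {"tx":-22.6,"ty":13.8,"tz":15,"roll":0,"grip":-1},
    {"tx":-22.6,"ty":13.8,"tz":15,"roll":0,"grip":-1}
  ]
}}

```text
time_s: 6.6
position: [0.4308, -0.0161, 0.2544]
ee_rot: [-2.051, -2.375, -0.003]
force: [0.3, 0.2, -0.3]
opening: 0.0852
finger_force: 0.0
```

```bash
python3 - <<'E'
from h import *
s=sense();print(s['time_s'],s['position'],s['ee_rot'],s['opening'],s['force'])
t=imaging.camera("top")[:,:,::-1];i=imaging.camera("side")[:,:,::-1]
cv2.imwrite("pics/t1.png",t)
A=cv2.resize(cv2.convertScaleAbs(i[180:300,310:430],alpha=1.8),(400,400))
B=cv2.resize(cv2.convertScaleAbs(t[160:310,250:400],alpha=1.8),(400,400))
cv2.imwrite("pics/rel.png",np.hstack([A,B]))
E
```

```text
6.6 [ 0.4308 -0.0161  0.2544] [-2.0511 -2.3754 -0.003 ] 0.08520942616397391 [ 0.288   0.1688 -0.3082]
```

View pics/rel.png

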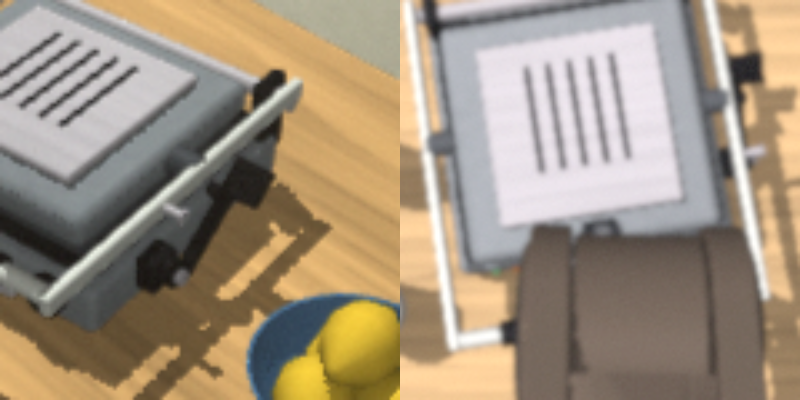

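```bash
python3 - <<'E'
from h import *
def tri(a,b):
    o1,d1=ray("top",[a]);o2,d2=ray("side",[b]);d1,d2=d1[0],d2[0]
    s,t=np.linalg.lstsq(np.c_[d1,-d2],o2-o1,rcond=None)[0];p,q=o1+s*d1,o2+t*d2
    return (p+q)/2,np.linalg.norm(p-q)
P,e=tri((379.4,185.5),(385,234));print("tab",P,e)
y=.14;M=np.array([[np.cos(y),-np.sin(y),0],[np.sin(y),np.cos(y),0],[0,0,1]])
for dx in(0,.004):
    g=M.T@(P-[.6156+dx,.0078,0])-[-.06,-.169,.045];print(g,"theta",np.arctan2(g[0],g[2])-np.arctan2(14,93))
# bar in top frame 0
im=cv2.imread("pics/side0.png")
b=cv2.boxPoints(cv2.minAreaRect(blob(im,(245,220,325,275),25).astype(np.float32)));b=b[b[:,0].argsort()]
print(b);e=onz("side",[b[:2].mean(0),b[2:].mean(0)],.105);print(e,e.mean(0))
E
```

```text
tab [ 0.6649 -0.1552  0.0902] 0.003877492194412603
[0.0861 0.0007 0.0452] theta 0.9378039397740129
[0.0821 0.0013 0.0452] theta 0.9181552325260308
[[248.3385 230.9077]
 [252.9539 222.8308]
 [307.5693 264.7538]
 [312.1846 256.6769]]
[[ 0.4181  0.0879  0.105 ]
 [ 0.448  -0.1136  0.105 ]] [ 0.433  -0.0129  0.105 ]
```

The catch is at about 0.92 rad, which counts as laid right back. Next I'll lower over the bar with the fingers partly closed.

Call:
{"op": "carry_out", "data": {
  "steps": [
    {"tx":0,"ty":0,"tz":-4,"roll":0,"grip":-0.4},
    {"tx":0,"ty":0,"tz":-8,"roll":0,"grip":-0.4},
    {"tx":0,"ty":0,"tz":-11,"roll":0,"grip":-0.4},
    {"tx":0.1,"ty":0,"tz":-13.5,"roll":0,"grip":-0.4},
    {"tx":0.1,"ty":0,"tz":-14.8,"roll":0,"grip":-0.4},
    {"tx":0.1,"ty":0,"tz":-14.8,"roll":0,"grip":-0.4}
  ]
}}

```text
time_s: 7.3
position: [0.4348, -0.0206, 0.1049]
ee_rot: [-2.06, -2.371, 0.005]
force: [0.6, 0.4, -0.1]
opening: 0.0601
finger_force: 0.0
```

Call:
{"op": "carry_out", "data": {
  "steps": [
    {"tx":0,"ty":0,"tz":0,"roll":0,"grip":0},
    {"tx":0,"ty":0,"tz":0,"roll":0,"grip":0.3},
    {"tx":0,"ty":0,"tz":0,"roll":0,"grip":1},
    {"tx":0,"ty":0,"tz":0,"roll":0,"grip":1},
    {"tx":0,"ty":0,"tz":0,"roll":0,"grip":1},
    {"tx":0,"ty":0,"tz":0,"roll":0,"grip":1}
  ],
  "squeeze": 50
}}

```text
time_s: 7.9
position: [0.4308, -0.0201, 0.1066]
ee_rot: [-2.056, -2.368, 0.006]
force: [-15.0, -5.3, 16.7]
opening: 0.0223
finger_force: 48.2
```

```bash
python3 - <<'E'
from h import *
s=sense();print(s)
E
```

```text
{'time_s': 7.9, 'joints': array([-0.542 ,  0.3475,  0.5907,  2.2145, -0.3131,  0.666 ,  0.4122]), 'joint_vel': array([-0.0007,  0.0001,  0.0005,  0.0013,  0.0006, -0.0007, -0.0008]), 'effort': array([ -2.0984, -39.3249,   3.4148, -27.4541,  -2.0985,  -5.1738,
        -0.1972]), 'position': array([ 0.4308, -0.0201,  0.1066]), 'ee_rot': array([-2.0555, -2.3682,  0.0062]), 'force': array([-15.0468,  -5.2626,  16.6842]), 'wrist_torque': array([-1.03  ,  3.6222,  0.246 ]), 'finger_force': 48.192484974861145, 'opening': 0.022278203710491898}
```

Call:
{"op": "carry_out", "data": {
  "steps": [
    {"tx":-0.2,"ty":-0.05,"tz":0.05,"roll":0,"grip":1},
    {"tx":-0.35,"ty":-0.1,"tz":0.1,"roll":0,"grip":1},
    {"tx":-0.35,"ty":-0.1,"tz":0.1,"roll":0,"grip":1}
  ]
}}

```text
time_s: 8.2
position: [0.4307, -0.0201, 0.1075]
ee_rot: [-2.057, -2.373, 0.001]
force: [-3.9, -1.2, -5.3]
opening: 0.0222
finger_force: 49.3
```

```bash
python3 - <<'E'
import numpy as np
for c in range(0,45,11):
    for d in np.arange(1,12)*1.0:
        f=lambda a:np.array([31*(1-np.cos(a))+np.sin(a),31*np.sin(a)+np.cos(a)-1])
        b,u=f(np.radians(c+d))-f(np.radians(c))
        if d%1.5==0 or d in(2,4,6,8,10,11,):print(c+d,*np.round([b*.99,b*.14,u],2))
E
```

```text
2.0 0.05 0.01 1.08
3.0 0.09 0.01 1.62
4.0 0.14 0.02 2.16
6.0 0.27 0.04 3.23
8.0 0.44 0.06 4.3
9.0 0.53 0.08 4.84
10.0 0.64 0.09 5.37
11.0 0.75 0.11 5.9
13.0 0.26 0.04 1.05
14.0 0.4 0.06 1.57
15.0 0.55 0.08 2.09
17.0 0.88 0.12 3.12
19.0 1.24 0.18 4.14
20.0 1.44 0.2 4.65
21.0 1.64 0.23 5.15
22.0 1.85 0.26 5.64
24.0 0.45 0.06 0.98
25.0 0.69 0.1 1.47
26.0 0.93 0.13 1.95
28.0 1.45 0.21 2.9
30.0 2.0 0.28 3.83
31.0 2.29 0.32 4.28
32.0 2.58 0.37 4.74
33.0 2.88 0.41 5.18
35.0 0.63 0.09 0.88
36.0 0.95 0.13 1.31
37.0 1.29 0.18 1.73
39.0 1.97 0.28 2.56
41.0 2.69 0.38 3.37
42.0 3.05 0.43 3.76
43.0 3.43 0.48 4.15
44.0 3.81 0.54 4.53
46.0 0.78 0.11 0.74
47.0 1.18 0.17 1.1
48.0 1.59 0.22 1.45
50.0 2.42 0.34 2.14
52.0 3.27 0.46 2.79
53.0 3.71 0.52 3.11
54.0 4.15 0.59 3.41
55.0 4.6 0.65 3.71
```

Forces are now small and consistent with carrying the lid. Next is the first 11 degrees of lift.

Call:
{"op": "carry_out", "data": {
  "steps": [
    {"tx":0.01,"ty":0,"tz":0.3,"roll":0,"grip":1},
    {"tx":0.04,"ty":0,"tz":0.8,"roll":0,"grip":1},
    {"tx":0.08,"ty":0.01,"tz":1.5,"roll":0,"grip":1},
    {"tx":0.15,"ty":0.02,"tz":2.3,"roll":0,"grip":1},
    {"tx":0.27,"ty":0.04,"tz":3.2,"roll":0,"grip":1},
    {"tx":0.42,"ty":0.06,"tz":4.2,"roll":0,"grip":1},
    {"tx":0.6,"ty":0.08,"tz":5.1,"roll":0,"grip":1},
    {"tx":0.75,"ty":0.11,"tz":5.9,"roll":0,"grip":1}
  ]
}}

```text
time_s: 9.0
position: [0.438, -0.019, 0.167]
ee_rot: [-2.057, -2.372, 0.001]
force: [-7.7, 0.1, -4.4]
opening: 0.0216
finger_force: 49.4
```

```bash
python3 - <<'E'
from h import *
s=sense();print(s['position'],s['ee_rot'],s['force'],s['wrist_torque'],s['opening'])
i=imaging.camera("side")[:,:,::-1]
cv2.imwrite("pics/lift1.png",cv2.resize(cv2.convertScaleAbs(i[120:320,200:450],alpha=1.7),(750,600)))
E
```

```text
[ 0.438 -0.019  0.167] [-2.0574 -2.3721  0.0014] [-7.6578  0.1041 -4.3659] [-0.0501  2.0023  0.1656] 0.021555552886251435
```

View pics/lift1.png

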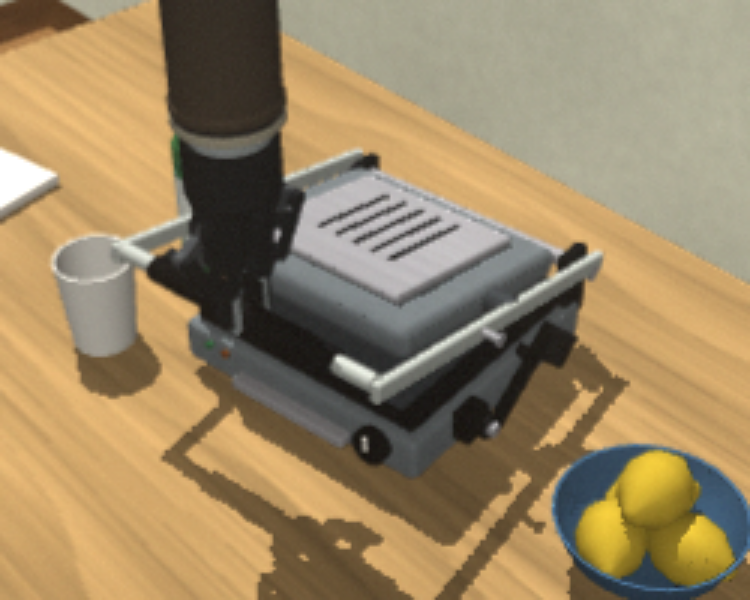

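The lid is lifting, held near the left end of the grip, and the catch stays laid back at crop (520,370). The beaker is clear. I'll continue.

Call:
{"op": "carry_out", "data": {
  "steps": [
    {"tx":0.05,"ty":0.02,"tz":0.7,"roll":0,"grip":1},
    {"tx":0.2,"ty":0.05,"tz":1.5,"roll":0,"grip":1},
    {"tx":0.5,"ty":0.1,"tz":2.4,"roll":0,"grip":1},
    {"tx":0.8,"ty":0.15,"tz":3.3,"roll":0,"grip":1},
    {"tx":1.1,"ty":0.18,"tz":4.15,"roll":0,"grip":1},
    {"tx":1.4,"ty":0.22,"tz":4.9,"roll":0,"grip":1},
    {"tx":1.7,"ty":0.26,"tz":5.6,"roll":0,"grip":1}
  ],
  "squeeze": 60
}}

```text
time_s: 9.75
position: [0.4551, -0.0163, 0.2229]
ee_rot: [-2.057, -2.372, 0.002]
force: [-10.7, -0.1, -1.8]
opening: 0.0216
finger_force: 59.3
```

Call:
{"op": "carry_out", "data": {
  "steps": [
    {"tx":0.35,"ty":0.05,"tz":0.8,"roll":0,"grip":1},
    {"tx":0.75,"ty":0.11,"tz":1.6,"roll":0,"grip":1},
    {"tx":1.2,"ty":0.17,"tz":2.4,"roll":0,"grip":1},
    {"tx":1.65,"ty":0.23,"tz":3.2,"roll":0,"grip":1},
    {"tx":2.1,"ty":0.3,"tz":4.0,"roll":0,"grip":1},
    {"tx":2.5,"ty":0.36,"tz":4.6,"roll":0,"grip":1},
    {"tx":2.88,"ty":0.41,"tz":5.18,"roll":0,"grip":1}
  ]
}}

```text
time_s: 10.45
position: [0.4815, -0.0123, 0.2742]
ee_rot: [-2.055, -2.368, 0.007]
force: [-17.9, 2.1, 3.4]
opening: 0.0216
finger_force: 58.6
```

```bash
python3 - <<'E'
from h import *
s=sense();print(s['position'],s['ee_rot'],s['force'],s['wrist_torque'],s['opening'])
i=imaging.camera("side")[:,:,::-1]
cv2.imwrite("pics/lift2.png",cv2.resize(cv2.convertScaleAbs(i[120:320,200:450],alpha=1.7),(750,600)))
E
```

```text
[ 0.4815 -0.0123  0.2742] [-2.0547 -2.3681  0.0066] [-17.9437   2.1444   3.4332] [0.1065 4.7886 0.0548] 0.02163759887601088
```

View pics/lift2.png

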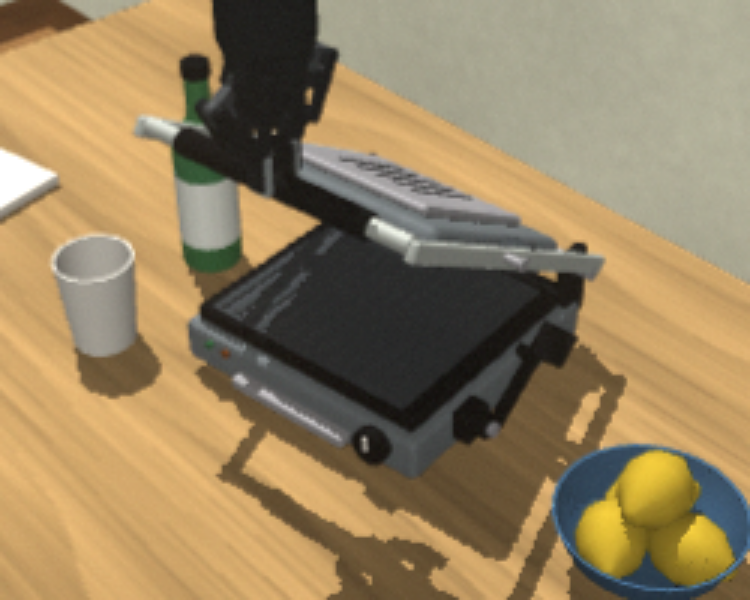

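The lid is at about 33 degrees. The sideways force points along the arm, so the path runs a little inside the true arc. I'll ease it outward and continue.

Call:
{"op": "carry_out", "data": {
  "steps": [
    {"tx":-0.15,"ty":-0.02,"tz":0.25,"roll":0,"grip":1},
    {"tx":-0.1,"ty":-0.01,"tz":0.65,"roll":0,"grip":1},
    {"tx":0.25,"ty":0.04,"tz":1.2,"roll":0,"grip":1},
    {"tx":0.65,"ty":0.09,"tz":1.75,"roll":0,"grip":1},
    {"tx":1.0,"ty":0.14,"tz":2.2,"roll":0,"grip":1}
  ]
}}

```text
time_s: 11.0
position: [0.4968, -0.0099, 0.2972]
ee_rot: [2.056, 2.372, 0.005]
force: [5.3, 3.7, -13.6]
opening: 0.0213
finger_force: 59.0
```

Call:
{"op": "carry_out", "data": {
  "steps": [
    {"tx":0.4,"ty":0.06,"tz":0.3,"roll":0,"grip":1},
    {"tx":0.85,"ty":0.12,"tz":0.75,"roll":0,"grip":1},
    {"tx":1.3,"ty":0.18,"tz":1.25,"roll":0,"grip":1},
    {"tx":1.7,"ty":0.23,"tz":1.7,"roll":0,"grip":1},
    {"tx":1.95,"ty":0.26,"tz":2.0,"roll":0,"grip":1},
    {"tx":1.95,"ty":0.26,"tz":2.0,"roll":0,"grip":1}
  ]
}}

```text
time_s: 11.6
position: [0.5132, -0.0074, 0.3169]
ee_rot: [-2.055, -2.372, 0.001]
force: [-11.9, 4.5, 2.0]
opening: 0.0215
finger_force: 58.8
```

```bash
python3 - <<'E'
from h import *
s=sense();print(s['position'],s['ee_rot'],s['force'],s['wrist_torque'],s['opening'])
i=imaging.camera("side")[:,:,::-1]
cv2.imwrite("pics/lift3.png",cv2.resize(cv2.convertScaleAbs(i[100:300,200:450],alpha=1.7),(750,600)))
E
```

```text
[ 0.5132 -0.0074  0.3169] [-2.0554 -2.3715  0.0011] [-11.937    4.4951   2.0094] [0.8144 3.2803 0.0422] 0.021463595789015882
```

View pics/lift3.png

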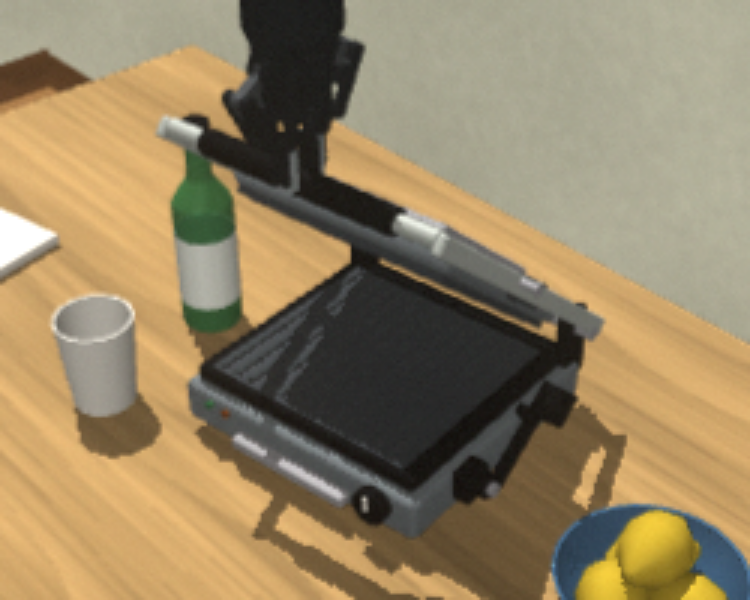

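The lid is at about 42 to 43 degrees and firmly held. One small final correction, then a hold to settle.

Call:
{"op": "carry_out", "data": {
  "steps": [
    {"tx":0.1,"ty":0,"tz":0.2,"roll":0,"grip":1},
    {"tx":0.2,"ty":0,"tz":0.45,"roll":0,"grip":1},
    {"tx":0.35,"ty":0.02,"tz":0.65,"roll":0,"grip":1},
    {"tx":0.35,"ty":0.02,"tz":0.65,"roll":0,"grip":1},
    {"tx":0.35,"ty":0.02,"tz":0.65,"roll":0,"grip":1},
    {"tx":0.35,"ty":0.02,"tz":0.65,"roll":0,"grip":1},
    {"tx":0.35,"ty":0.02,"tz":0.65,"roll":0,"grip":1}
  ]
}}

```text
time_s: 12.35
position: [0.5185, -0.0065, 0.3232]
ee_rot: [-2.057, -2.375, -0.003]
force: [-1.2, 5.3, -5.5]
opening: 0.0214
finger_force: 59.2
```

```bash
python3 -c "
from plant import job_done
print(job_done())"
```

```text
the job is handed in; nothing more can be done
None
```

I pushed the catch back to about 0.92 rad with only a few newtons, then lifted the grill top to an estimated 43–45° and handed the job in still gripping the bar, with the bowl, bottle and beaker untouched.

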